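# Switch the airbrush air from yellow to blue

## Task

Change the spray line over from yellow to blue: first shut the yellow air cock by turning its lever across the pipe until it runs firmly against its hard stop, then press the blue-banded paint pot's lid down fully home and press firmly to make sure it is seated, then open the blue air cock by turning its lever in line with the pipe firmly against its stop. Feel for each stop, which is not exactly at the quarter turn, hold the lever or lid against it for half a second without forcing it, leave each as you turned or pressed it, and leave the bottles, brushes and dishes where they stand.

Things in the scene. Friction and masses are not known exactly. Their poses are not given: they have to be found in the camera images.
- yellow_valve: Fixed stand of the air cock with the yellow lever. Origin: centre of the underside of its 90 x 90 x 10 mm foot, on the table; z up, and the lever turns about this z axis. A 154 mm copper pipe runs along its y, centred 60 mm up (end fittings 15 mm radius). Under the lever is a steel stop collar, radius 36 mm, with two stop pins 30 mm from the axis, up to 102 mm above the table.
- yellow_cock (a joint): Turn of the yellow lever, rad, anticlockwise from above. 0: square across the pipe (shut), grip along the valve's -x; 1.57: in line with it (open), grip along -y. Starts near open, 1.25 to 1.42. Hard stops at both ends, 1.57 apart, but set with up to 0.12 rad error either way (shut stop at -0.12 to 0.12), so feel for them. Stiff: 0.35 N m all the way (3.7 N at the grip point); stays where left.
- yellow_lever: The yellow cock's flat lever, turning with it. Origin on the turning axis 103 mm above the table; it points along its own -x, to 125 mm from the axis. From 45 to 125 mm it has a yellow plastic grip, 22 mm wide (own y), from 96 to 112 mm above the table.
- yellow_grip (a point): Middle of the yellow grip, 95 mm from the turning axis, 104 mm above the table. A sideways push here of about 7 N or more at the stop (10 N at the stop pin, the rest is stiffness) counts as firmly against it; the stop breaks at 100 N at the pin, about 35 N here.
- blue_valve: Fixed stand of the air cock with the blue lever. Origin: centre of the underside of its 90 x 90 x 10 mm foot, on the table; z up, and the lever turns about this z axis. A 154 mm copper pipe runs along its y, centred 60 mm up (end fittings 15 mm radius). Under the lever is a steel stop collar, radius 36 mm, with two stop pins 30 mm from the axis, up to 102 mm above the table.
- blue_cock (a joint): Turn of the blue lever, rad, anticlockwise from above. 0: square across the pipe (shut), grip along the valve's -x; 1.57: in line with it (open), grip along -y. Starts near shut, 0.15 to 0.32. Hard stops at both ends, 1.57 apart, but set with up to 0.12 rad error either way (shut stop at -0.12 to 0.12), so feel for them. Stiff: 0.35 N m all the way (3.7 N at the grip point); stays where left.
- blue_lever: The blue cock's flat lever, turning with it. Origin on the turning axis 103 mm above the table; it points along its own -x, to 125 mm from the axis. From 45 to 125 mm it has a blue plastic grip, 22 mm wide (own y), from 96 to 112 mm above the table.
- blue_grip (a point): Middle of the blue grip, 95 mm from the turning axis, 104 mm above the table. A sideways push here of about 7 N or more at the stop (10 N at the stop pin, the rest is stiffness) counts as firmly against it; the stop breaks at 100 N at the pin, about 35 N here.
- pot: Paint pot fixed to the table, 92 mm across, aluminium with a blue band. Origin: centre of its underside on the table, z up. Its body is 56 mm high, then a rubber neck.
- lid_slide (a joint): How far the pot's lid has been pushed down, m: 0 at its highest, 0.012 fully home (hard stop on a gasket that gives under 1.5 mm). It starts 0 to 5 mm down. It takes about 9 N to move and stays where left. It counts as seated when home and bearing at least 12 N from the fingers; never push with more than 120 N.
- pot_lid: The lid, a flat steel disc 100 mm across and 12 mm thick with a blue centre, sliding straight down on the pot. Origin: centre of its underside, 68 mm above the table less the lid's travel; z up.
- lid_top (a point): Centre of the lid's flat top: 80 mm above the table less the lid's travel (68 mm when home). Press here.
- yellow_bottle: Yellow paint bottle, 60 mm across, 130 mm tall, with a white cap. Origin: about the middle of the underside. To be left alone.
- blue_bottle: Blue paint bottle, 52 mm across, 120 mm tall. Origin: about the middle of the underside. To be left alone.
- paint_tube: Red paint tube lying flat, about 118 mm long, 20 mm thick. Origin: about the middle of the underside. To be left alone.
- palette_dish: White palette dish, 110 mm across, 16 mm high. Origin: about the middle of the underside. To be left alone.
- flat_brush: Paint brush lying flat, 190 mm long. Origin: under the handle side of its length, on the table. To be left alone.

How it is judged:
On the way, in this order (a step that is already met when the one before it is completed fails the run):
1. the yellow lever, turned across its pipe, is held against its shut stop with at least 10 N at the stop pin (contact force between yellow_lever and yellow_valve above 10 N and value of joint yellow_cock below 0.2 rad), for 0.25 s.
2. the lid is fully home and pressed by the fingers with at least 12 N (value of joint lid_slide above 0.0105 m and contact force between the fingers and pot_lid above 12 N), for 0.2 s.
3. the blue lever, turned along its pipe, is held against its open stop with at least 10 N at the stop pin (contact force between blue_lever and blue_valve above 10 N and value of joint blue_cock above 1.37 rad), for 0.25 s.
At the end, for the whole second after the job is handed in: the yellow lever stands across its pipe (joint below 0.17 rad), the lid is home (within 1.5 mm of its stop), the blue lever is in line with its pipe (joint above 1.40 rad), all at rest (value of joint yellow_cock below 0.17 rad and value of joint lid_slide above 0.0105 m and value of joint blue_cock above 1.4 rad and velocity of joint yellow_cock between -0.05 and 0.05 rad/s and velocity of joint blue_cock between -0.05 and 0.05 rad/s); the robot touches nothing.
It fails at once if air is let into the blue pot (blue lever past 0.7 rad) before its lid is home (value of joint blue_cock above 0.7 rad and value of joint lid_slide below 0.0105 m).
It fails at once if both cocks are open at once (value of joint each of blue_cock, yellow_cock above 0.7 rad).
It fails at once if a lever is forced: over 100 N at its stop pin (contact force between yellow_lever and yellow_valve above 100 N or contact force between blue_lever and blue_valve above 100 N).
It fails at once if the lid is pushed with more than 120 N (contact force between the fingers and pot_lid above 120 N).
It fails at once if a bystander is shifted more than 30 mm (distance of any of yellow_bottle, blue_bottle, paint_tube, palette_dish, flat_brush from where it was at the start of the episode above 0.03 m).
It also fails if it takes over 72 s, if anything falls off the work surface, if the arm or the gripper's body presses on something with over 40 N, if the wrist force passes 120 N, or if a joint passes its speed limit or range.

## Robot

A 7-joint arm with a two-finger parallel gripper is mounted at the origin on the work surface. World frame = base frame: x ahead of the robot, y to its left, z up, the work surface at z = 0. Lengths are in m, angles in rad, forces in N, time in s.
With the tool pointing down it reaches from about 0.4 to 0.85 m from the base axis. Payload 6.9 kg.
Tool frame: the origin (TCP) lies at the very end of the fingers, on their centre line; the grasp point (between the pads) lies 19 mm behind it; x points along the fingers, y is the direction in which the jaws open and shut, and the axes are right-handed (so a half turn about x gives the same grasp; the last joint's range is limited). The gripper opens to 85 mm and grips with 20 to 120 N. Pads are 22 mm wide; open, the fingers measure 114 mm over their backs; the gripper's body (76 mm by 85 mm) begins 54 mm behind the grasp point. The pads swing forward as they close: fully open they stand 13 mm farther back than shut.
Start: joints at [-1.234, 0.507, -0.238, 1.5, 0.126, 1.149, -0.155], TCP at [0.144, 0.608, 0.231] pointing down, gripper open.
Joint ranges: [-3.08, 3.08], [-0.24, 2.05], [-1.43, 1.35], [0, 2.5], [-1.52, 4.66], [0.17, 1.96], [-2.89, 2.89]. Speed limits (rad/s): [2.39, 2.39, 3.14, 3.14, 3.14, 3.14, 3.14].

## Interface

Orientations are given as [roll, pitch, yaw] about the fixed x, y, z axes, in that order (R = Rz(yaw) Ry(pitch) Rx(roll)).
In Python, from workcell import get_state, capture, camera_model, job_done gives the robot as it stands.
- The arm moves only by the tool servo_tool, never from a script. Its arguments are lists of equal length, an entry for each row: "gripper": the opening, from 0 (shut) to 1 (fully open); "linear": the shift along the tool's x, y, z in m, a list of three; "spin": the turn about the tool's x in degrees. In form: {"gripper": [gripper, ...], "linear": [[dx, dy, dz], ...], "spin": [spin, ...]}. A call has 1 to 5 rows; each row shifts and turns the commanded pose from where the row before left it, along the tool's axes as they then stand; what a row does not reach is not made up. A row lasts 1/10 s, in which the tool goes at most 50 mm and 8.59 degrees, less where a joint would pass 70% of its speed; a pose out of reach is approached as far as the arm can. A call is refused whole if a number of a shift passes 0.05 or a number of a turn 8.59, either way. A call with a gripper value outside its range is refused whole. The fingers move at their own pace and stop on an object; "grip_force" is the grip in N (left out, the last holds). Time passes only in rows, so rows that do not move let the fingers close. It gives the time, the measured TCP pose, the force and the opening at its end, in the units of the state.
- get_state(): the state, without advancing time (a new reading comes with each control period).
- capture(name): name is "scene" or "top"; returns the picture (400x640x3 uint8, blue, green, red); there is no depth.
- camera_model(name): a dict with "mtx" (3x3 intrinsics, pixels), "R" (3x3) and "t" (3): a world point X has camera coordinates R X + t. Camera axes: x right, y down, z forward; pixel columns grow to the right and rows downward; lengths in m; the calibration is good to about 2 mm. A picture is of the moment at which its call begins. camera_model takes no time and is no camera call.
- job_done(): hands the job in, once; it reports no verdict.
The state is a dict: "time": time; "joint_positions": joint angles; "joint_velocities": joint speeds; "joint_efforts": joint torques, N m; "ee_pos": TCP position; "eef_rot": TCP orientation; "contact_force": force on the tool from outside, world axes, zero at the start; "torque": the same for the moment, N m; "opening": finger opening in m.
Only numpy, scipy, OpenCV 4.12 (cv2) and the standard library are available. Lean on these libraries where they do the work, as an engineer would, in place of code of your own. Each camera call takes 0.05 s, during which the arm holds its last target.

## Working session

There is one attempt and no reset: what is moved stays moved. The work goes in short steps, Python scripts to look and compute and a tool call to move; the robot and the scene stay as the last step left them, time stands still between calls to the robot, and variables do not carry over. Pictures are saved under pics/ and viewed, and the job is handed in when it is done.

Besides the shell and the picture viewer there is one more tool, called after "Emit:" in YAML: its name, and indented under it one key for each argument. servo_tool: Moves the arm, as the interface text tells. Its arguments: {"type":"object","properties":{"gripper":{"type":"array"},"linear":{"type":"array"},"spin":{"type":"array"},"grip_force":{"type":"number"}},"required":["gripper","linear","spin"]}

```bash
mkdir -p pics; ls; python3 - <<'E'
from workcell import *
import cv2,json
s=get_state()
for k,v in s.items(): print(k,v)
for n in("scene","top"):
    cv2.imwrite(f"pics/{n}0.png",capture(n)); m=camera_model(n); print(n,m)
E
```

```text
pics
time 0.0
joint_positions [-1.23351174  0.5083498  -0.2375247   1.50116356  0.12568408  1.14886104
 -0.15482988]
joint_velocities [ 0.00085932 -0.00103156  0.00091733 -0.00134009 -0.00037313 -0.0008562
  0.00013186]
joint_efforts [ 3.89585102e-04 -6.20578122e+01 -2.18651667e+00 -2.49658048e+01
  1.26615510e-02  1.17190942e-02  1.62650412e-05]
ee_pos [0.14352481 0.60777713 0.23041161]
eef_rot [-1.56225057  1.56900204 -1.79405083]
contact_force [ 0.82489869 -0.10300302 -0.87363914]
torque [-0.0087702   0.02954507  0.02073947]
opening 0.08527724434942004
scene {'mtx': array([[419.6817952 ,   0.        , 318.66922539],
       [  0.        , 419.6817952 , 191.61427077],
       [  0.        ,   0.        ,   1.        ]]), 'R': array([[ 0.640477  ,  0.76788184,  0.0121116 ],
       [ 0.56510718, -0.46054963, -0.68450559],
       [-0.52004142,  0.44525444, -0.72890699]]), 't': array([-0.37160468, -0.25738309,  1.48685241])}
top {'mtx': array([[384.57201551,   0.        , 321.06078142],
       [  0.        , 384.57201551, 200.52752752],
       [  0.        ,   0.        ,   1.        ]]), 'R': array([[-0.00778698, -0.9999673 ,  0.00217995],
       [-0.98711996,  0.00733853, -0.15981342],
       [ 0.1597922 , -0.00339634, -0.98714483]]), 't': array([0.03989172, 0.59082629, 0.88608311])}
```

View pics/scene0.png

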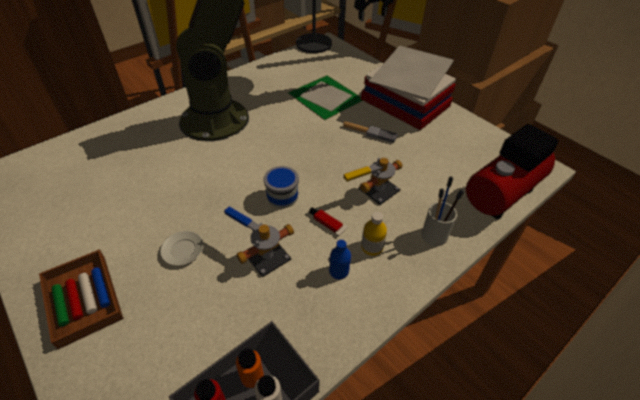

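View pics/top0.png

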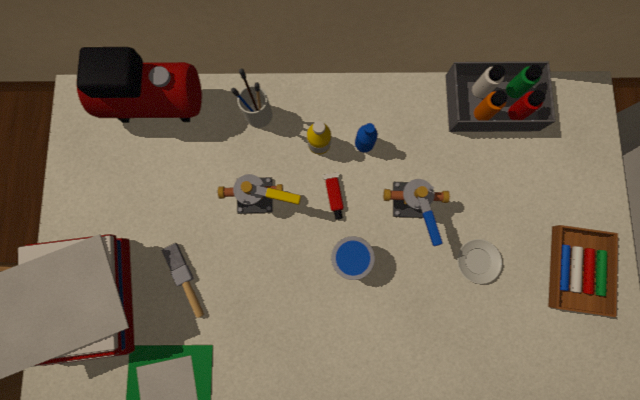

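```bash
cat > h.py <<'E'
import numpy as np,cv2
from workcell import camera_model
def ray(n,u,v):
    m=camera_model(n);K,R,t=(np.array(m[k]) for k in("mtx","R","t"))
    return -R.T@t, R.T@np.linalg.solve(K,[u,v,1.])
def atz(n,u,v,z):
    c,d=ray(n,u,v); return c+d*(z-c[2])/d[2]
def tri(p,q):
    c1,d1=ray("scene",*p);c2,d2=ray("top",*q)
    A=np.c_[d1,-d2];s=np.linalg.lstsq(A,c2-c1,rcond=None)[0]
    a,b=c1+d1*s[0],c2+d2*s[1];return (a+b)/2,np.linalg.norm(a-b)
def proj(n,X):
    m=camera_model(n);K,R,t=(np.array(m[k]) for k in("mtx","R","t"))
    p=K@(R@np.array(X)+t);return p[:2]/p[2]
E
python3 - <<'E'
import cv2,numpy as np
a=cv2.imread('pics/scene0.png');b=cv2.imread('pics/top0.png')
def z(im,x0,y0,x1,y1,k,n): cv2.imwrite(n,cv2.resize(im[y0:y1,x0:x1],None,fx=k,fy=k,interpolation=cv2.INTER_CUBIC))
z(a,215,145,415,285,4,'pics/sz.png')
z(b,210,110,510,290,2.6,'pics/tz.png')
E
```

```text
(no output)
```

View pics/sz.png

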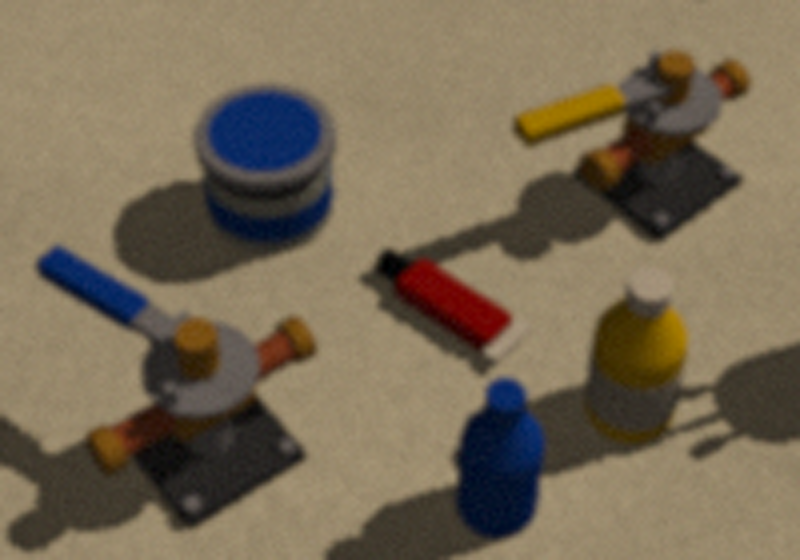

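View pics/tz.png

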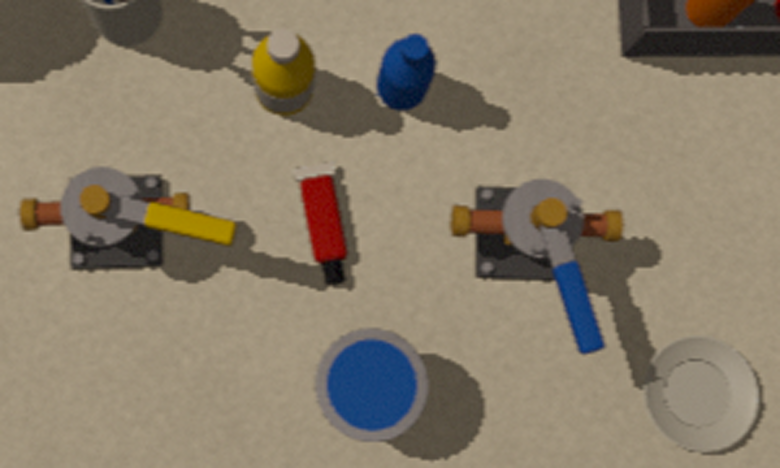

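```bash
python3 - <<'E'
import cv2,numpy as np
from h import *
for n in("scene","top"):
    im=cv2.imread(f'pics/{n}0.png');hs=cv2.cvtColor(im,cv2.COLOR_BGR2HSV)
    for c,lo,hi in(("yellow",(22,150,90),(33,255,255)),("blue",(100,130,60),(125,255,255))):
        m=cv2.inRange(hs,lo,hi);k,l,st,ce=cv2.connectedComponentsWithStats(m)
        for i in range(1,k):
            if st[i,4]>40:
                pts=np.argwhere(l==i)[:,::-1].astype(np.float32)
                print(n,c,ce[i].round(1),st[i],[np.round(x,1) for x in cv2.minAreaRect(pts)])
E
```

```text
scene yellow [356.9 172.6] [345 167  26  12 139] [array([357.2, 172.5]), array([ 6. , 25.2]), np.float64(70.3)]
scene yellow [380.7 230.6] [375 223  12  15 114] [array([380.9, 230. ]), array([ 9.5, 14.1]), np.float64(14.0)]
scene blue [280.8 177.4] [267 168  28  20 413] [array([280.7, 177.5]), array([18.6, 27.1]), np.float64(80.5)]
scene blue [237.7 215.5] [225 207  26  18 167] [array([237.6, 215.4]), array([27.1,  6.2]), np.float64(31.0)]
scene blue [344.1 251.8] [337 240  14  23 172] [array([343.9, 251. ]), array([23.3, 10.8]), np.float64(75.1)]
scene blue [100.2 286. ] [ 93 268  16  37 300] [array([ 99.9, 285.5]), array([36.8,  8.6]), np.float64(74.7)]
top yellow [313.3 137. ] [307 124  16  22 197] [array([312.6, 136.5]), array([21.7, 12.6]), np.float64(57.3)]
top yellow [282.8 195.6] [266 188  35  16 324] [array([282.9, 195.6]), array([34.5,  9.7]), np.float64(12.5)]
top blue [364.  135.4] [356 124  19  26 301] [array([364.2, 136.3]), array([15.2, 27.4]), np.float64(16.7)]
top blue [432.  227.5] [423 211  19  35 326] [array([432.1, 227.7]), array([34.8,  9.8]), np.float64(71.6)]
top blue [352.5 257.5] [336 241  34  34 912] [array([352.5, 257.5]), array([33., 33.]), np.float64(90.0)]
top blue [564.8 267.3] [560 245  10  46 370] [array([564.8, 267.5]), array([ 8.3, 45.1]), np.float64(2.4)]
```

```bash
python3 - <<'E'
from h import *
np.set_printoptions(precision=4,suppress=True)
T=lambda x,y:(210+x/2.6,110+y/2.6)
S=lambda x,y:(215+x/4,145+y/4)
print("ygrip",tri((356.9,172.6),(282.8,195.6)),atz("top",282.8,195.6,.112))
print("bgrip",tri((237.7,215.5),(432,227.5)),atz("top",432,227.5,.112))
print("lid",tri((280.8,177.2),(352.5,257.5)), tri(S(265,131),(352.5,257.5)))
print("yknob",tri(S(677,60),T(95,200)))
print("bknob",tri(S(197,326),T(550,211)))
for nm,pts in dict(ypipeL=[S(740,75),T(28,214)],ypipeR=[S(598,168),T(182,202)],bpipeL=[S(107,448),T(614,225)],bpipeR=[S(297,335),T(460,221)]).items(): print(nm,tri(*pts))
# pad endpoints
for nm,q in dict(yN=(148,218),yF=(234,233),bN=(567,264),bF=(592,350)).items(): print(nm,atz("top",*T(*q),.112))
for nm,q in dict(f1=(70,268),f2=(162,268),f3=(162,176),b1=(476,278),b3=(476,187),b2=(580,280)).items(): print(nm,atz("top",*T(*q),.01))
for nm,q in dict(ybot=(285,108),bbot=(403,104),tubeT=(320,178),tubeB=(333,282),dish=(703,395)).items(): print(nm,atz("top",*T(*q),.0))
E
```

```text
ygrip (array([0.5938, 0.123 , 0.1077]), np.float64(0.0013636711554820737)) [0.5926 0.1221 0.112 ]
bgrip (array([ 0.5183, -0.2126,  0.1081]), np.float64(0.00046955919002553554)) [ 0.5178 -0.2117  0.112 ]
lid (array([ 0.4537, -0.0348,  0.081 ]), np.float64(0.0012527569678572304)) (array([ 0.4541, -0.0345,  0.0789]), np.float64(0.0025228183956596322))
yknob (array([0.6134, 0.2052, 0.1204]), np.float64(0.005666316219893666))
bknob (array([ 0.599 , -0.1883,  0.1237]), np.float64(0.002357126016601275))
ypipeL (array([0.6137, 0.2796, 0.0618]), np.float64(0.009640625097118275))
ypipeR (array([0.62  , 0.1333, 0.0651]), np.float64(0.00039151624676890415))
bpipeL (array([ 0.5977, -0.2615,  0.0628]), np.float64(0.005876510191717936))
bpipeR (array([ 0.6022, -0.1204,  0.0632]), np.float64(0.004613911538095561))
yN [0.5969 0.158  0.112 ]
yF [0.5831 0.0832 0.112 ]
bN [ 0.5538 -0.2048  0.112 ]
bF [ 0.4797 -0.2223  0.112 ]
f1 [0.5668 0.2468 0.01  ]
f2 [0.5662 0.158  0.01  ]
f3 [0.6571 0.1591 0.01  ]
b1 [ 0.5541 -0.1452  0.01  ]
b3 [ 0.6438 -0.1485  0.01  ]
b2 [ 0.5515 -0.2455  0.01  ]
ybot [0.7282 0.038  0.    ]
bbot [ 0.7315 -0.0804  0.    ]
tubeT [0.6562 0.0038 0.    ]
tubeB [ 0.5524 -0.0075  0.    ]
dish [ 0.441  -0.3603  0.    ]
```

```bash
cat >> h.py <<'E'
from scipy.spatial.transform import Rotation as Ro
from workcell import get_state
def st():
    s=get_state();R=Ro.from_euler('xyz',s["eef_rot"]).as_matrix();return s,np.array(s["ee_pos"]),R
def plan(target,zdir_deg=None):
    np.set_printoptions(precision=4,suppress=True)
    s,p,R=st();print("t",s["time"],"p",p,"F",s["contact_force"],"q7",s["joint_positions"][6]);
    a=np.degrees(np.arctan2(R[1,2],R[0,2]));print("toolz heading",a,"x",R[:,0],"y",R[:,1],"z",R[:,2])
    d=R.T@(np.array(target)-p);print("linear",d)
    if zdir_deg is not None:print("spin needed",-((zdir_deg-a+180)%360-180))
E
python3 - <<'E'
from h import *
plan([.64,.10,.2],-167-0)
E
```

```text
t 0.1 p [0.1436 0.6078 0.2305] F [0.5282 0.4733 0.1098] q7 -0.154774991943033
toolz heading -13.279094000273231 x [-0.0003 -0.0016 -1.    ] y [ 0.2297  0.9733 -0.0016] z [ 0.9733 -0.2297  0.    ]
linear [ 0.0312 -0.3802  0.5998]
spin needed 153.72090599972677
```

Emit:
servo_tool:
  gripper: [0,0,0,0,0]
  linear:
    - [0.002,-0.0255,0.0389]
    - [0.002,-0.0255,0.0389]
    - [0.002,-0.0255,0.0389]
    - [0.002,-0.0255,0.0389]
    - [0.002,-0.0255,0.0389]
  spin: [0,0,0,0,0]

```text
time: 0.6
ee_pos: [0.3045, 0.4378, 0.2209]
eef_rot: [-1.787, 1.57, -2.019]
contact_force: [0.9, 1.4, -0.2]
opening: 0.0123
```

Emit:
servo_tool:
  gripper: [0,0,0,0,0]
  linear:
    - [0.002,-0.0255,0.0389]
    - [0.002,-0.0255,0.0389]
    - [0.002,-0.0255,0.0389]
    - [0.002,-0.0255,0.0389]
    - [0.002,-0.0255,0.0389]
  spin: [0,0,0,0,0]

```text
time: 1.1
ee_pos: [0.4645, 0.269, 0.211]
eef_rot: [-2.35, 1.57, -2.582]
contact_force: [1.0, -0.2, -0.6]
opening: -0.0002
```

Emit:
servo_tool:
  gripper: [0,0,0,0,0]
  linear:
    - [0.002,-0.0255,0.0389]
    - [0.002,-0.0255,0.0389]
    - [0.002,-0.0255,0.0389]
    - [0.002,-0.0255,0.0389]
    - [0.002,-0.0255,0.0389]
  spin: [0,0,0,0,0]

```text
time: 1.6
ee_pos: [0.6245, 0.1003, 0.2008]
eef_rot: [-2.824, 1.57, -3.055]
contact_force: [0.4, 0.3, 0.0]
opening: -0.0001
```

Emit:
servo_tool:
  gripper: [0,0]
  linear:
    - [0,0,0]
    - [0,0,0]
  spin: [0,0]

```text
time: 1.8
ee_pos: [0.6237, 0.1006, 0.2002]
eef_rot: [-2.756, 1.569, -2.991]
contact_force: [-0.1, 1.5, -0.3]
opening: 0.0004
```

```bash
python3 - <<'E'
from h import *
plan([.623,.101,.09],-13)
E
```

```text
t 1.8 p [0.6237 0.1006 0.2002] F [-0.1221  1.4879 -0.3086] q7 1.07768992309333
toolz heading -13.440033020506103 x [-0.0017 -0.0003 -1.    ] y [ 0.2324  0.9726 -0.0007] z [ 0.9726 -0.2324 -0.0016]
linear [ 0.1102  0.0003 -0.0006]
spin needed -0.4400330205060925
```

Emit:
servo_tool:
  gripper: [0,0,0,0,0]
  linear:
    - [0.03,0,0]
    - [0.03,0,0]
    - [0.03,0,0]
    - [0.02,0,0]
    - [0,0,0]
  spin: [0,0,0,0,0]

```text
time: 2.3
ee_pos: [0.6206, 0.1036, 0.0885]
eef_rot: [-2.893, 1.565, -3.122]
contact_force: [-0.9, 0.5, -0.3]
opening: 0.0002
```

```bash
python3 - <<'E'
from h import *
import cv2
from workcell import capture
cv2.imwrite("pics/top1.png",cv2.resize(capture("top")[130:290,200:460],None,fx=3,fy=3))
cv2.imwrite("pics/sc1.png",cv2.resize(capture("scene")[100:300,200:440],None,fx=3,fy=3))
s,p,R=st();print(p,s["contact_force"])
# lever traj plan
c=np.array([.610,.202]);h=-13.44
E
```

```text
[0.62310202 0.10348186 0.09174995] [-0.06355927  0.45569282  1.35752839]
```

View pics/top1.png

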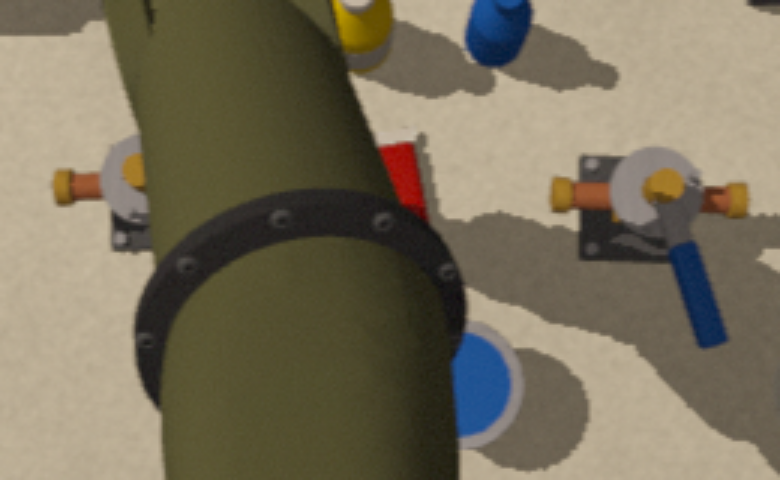

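View pics/sc1.png

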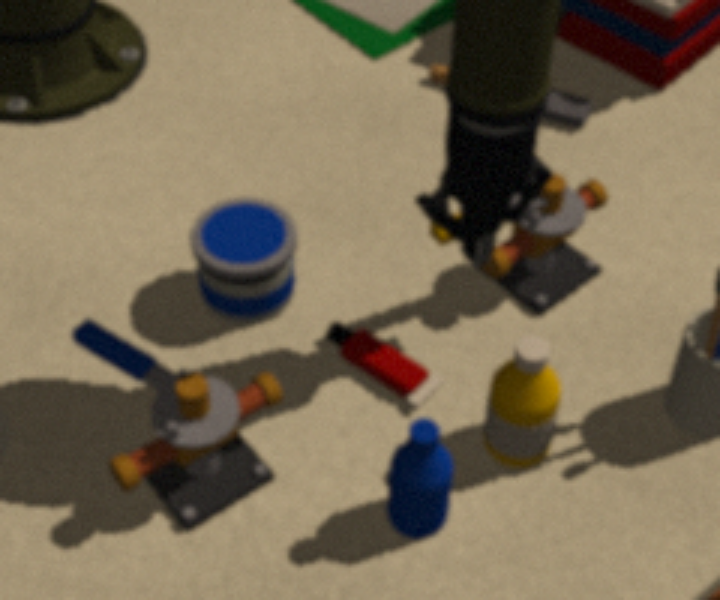

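```bash
cat >> h.py <<'E'
def arc(c,r,ds,qs,sgn,spins,p0):
    """finger path about c; returns rows in tool axes. sgn=+1: finger on ccw side of lever"""
    s,p,R=st();p=np.array(p0[:2]);a=np.arctan2(R[1,2],R[0,2]);rows=[]
    for q,d,sp in zip(qs,ds,spins):
        u=np.array([-np.cos(q),-np.sin(q)]);n=sgn*np.array([np.sin(q),-np.cos(q)])
        t=np.array(c)+r*u+d*n;w=t-p
        z=np.array([np.cos(a),np.sin(a)]);y=np.array([-z[1],z[0]])   # tool y: z heading +90 (x down)
        rows.append([0,round(float(w@y),4),round(float(w@z),4)]);p=t;a-=np.radians(sp)
        print(np.degrees(q).round(1),rows[-1],sp,t.round(4))
E
python3 - <<'E'
from h import *
s,p,R=st();print(R.round(3),p)
q=np.radians(np.arange(77,10,-5.));n=len(q)
arc([.610,.202],.095,[.028]+[.024]*(n-1),q,1,[2.5]*n,p)
E
```

```text
[[-0.     0.228  0.974]
 [ 0.001  0.974 -0.228]
 [-1.     0.001 -0.001]] [0.62310202 0.10348186 0.09174995]
77.0 [0, -0.002, -0.0069] 2.5 [0.6159 0.1031]
72.0 [0, -0.0023, -0.0123] 2.5 [0.6035 0.1042]
67.0 [0, -0.0018, -0.0084] 2.5 [0.595  0.1052]
62.0 [0, -0.0014, -0.0084] 2.5 [0.5866 0.1069]
57.0 [0, -0.001, -0.0085] 2.5 [0.5784 0.1093]
52.0 [0, -0.0006, -0.0085] 2.5 [0.5704 0.1124]
47.0 [0, -0.0003, -0.0085] 2.5 [0.5628 0.1162]
42.0 [0, 0.0001, -0.0085] 2.5 [0.5555 0.1206]
37.0 [0, 0.0005, -0.0085] 2.5 [0.5486 0.1257]
32.0 [0, 0.0008, -0.0085] 2.5 [0.5422 0.1313]
27.0 [0, 0.0012, -0.0085] 2.5 [0.5363 0.1375]
22.0 [0, 0.0016, -0.0084] 2.5 [0.5309 0.1442]
17.0 [0, 0.0019, -0.0083] 2.5 [0.5262 0.1513]
12.0 [0, 0.0023, -0.0082] 2.5 [0.5221 0.1588]
```

Emit:
servo_tool:
  gripper: [0,0,0,0,0]
  linear:
    - [0,-0.002,-0.0069]
    - [0,-0.0023,-0.0123]
    - [0,-0.0018,-0.0084]
    - [0,-0.0014,-0.0084]
    - [0,-0.001,-0.0085]
  spin: [2.5,2.5,2.5,2.5,2.5]

```text
time: 2.9
ee_pos: [0.5812, 0.1087, 0.0938]
eef_rot: [0.682, 1.564, 0.23]
contact_force: [3.8, -0.7, -2.2]
opening: 0.0002
```

Emit:
servo_tool:
  gripper: [0,0,0,0,0]
  linear:
    - [0,-0.0006,-0.0085]
    - [0,-0.0003,-0.0085]
    - [0,0.0001,-0.0085]
    - [0,0.0005,-0.0085]
    - [0,0.0008,-0.0085]
  spin: [2.5,2.5,2.5,2.5,2.5]

```text
time: 3.4
ee_pos: [0.5455, 0.1306, 0.094]
eef_rot: [0.877, 1.563, 0.207]
contact_force: [3.9, -1.4, 0.9]
opening: 0.0002
```

Emit:
servo_tool:
  gripper: [0,0,0]
  linear:
    - [0,0.0012,-0.0085]
    - [0,0.0016,-0.0084]
    - [0,0,0]
  spin: [2.5,2.5,0]

```text
time: 3.7
ee_pos: [0.5327, 0.1444, 0.0935]
eef_rot: [1.148, 1.566, 0.394]
contact_force: [0.3, -0.3, 0.7]
opening: -0.0
```

```bash
python3 - <<'E'
from h import *
import cv2
from workcell import capture
cv2.imwrite("pics/top2.png",cv2.resize(capture("top")[130:290,200:460],None,fx=3,fy=3))
cv2.imwrite("pics/sc2.png",cv2.resize(capture("scene")[100:300,200:440],None,fx=3,fy=3))
s,p,R=st();print(R.round(3),p,s["contact_force"],s["joint_positions"])
q=np.radians(np.arange(20,-14,-2.));n=len(q)
arc([.610,.202],.095,[.024]*n,q,1,[0]*n,[.5309,.1442])
E
```

```text
[[ 0.001  0.684  0.73 ]
 [ 0.001  0.73  -0.684]
 [-1.     0.002  0.   ]] [0.53184155 0.14340878 0.0925161 ] [-0.73803317 -0.51041358  0.11105077] [-0.34002558  0.5429612   0.04912882  1.88076558 -0.03921458  0.71721163
  0.54926899]
20.0 [0, 0.0007, -0.0033] 0 [0.5289 0.147 ]
18.0 [0, 0.0008, -0.0033] 0 [0.5271 0.1498]
16.0 [0, 0.0009, -0.0033] 0 [0.5253 0.1527]
14.0 [0, 0.001, -0.0033] 0 [0.5236 0.1557]
12.0 [0, 0.0012, -0.0032] 0 [0.5221 0.1588]
10.0 [0, 0.0013, -0.0032] 0 [0.5206 0.1619]
8.0 [0, 0.0014, -0.0031] 0 [0.5193 0.165 ]
6.0 [0, 0.0015, -0.0031] 0 [0.518  0.1682]
4.0 [0, 0.0016, -0.003] 0 [0.5169 0.1714]
2.0 [0, 0.0017, -0.003] 0 [0.5159 0.1747]
0.0 [0, 0.0018, -0.0029] 0 [0.515 0.178]
-2.0 [0, 0.0019, -0.0028] 0 [0.5142 0.1813]
-4.0 [0, 0.002, -0.0028] 0 [0.5136 0.1847]
-6.0 [0, 0.0021, -0.0027] 0 [0.513  0.1881]
-8.0 [0, 0.0022, -0.0026] 0 [0.5126 0.1915]
-10.0 [0, 0.0023, -0.0026] 0 [0.5123 0.1949]
-12.0 [0, 0.0024, -0.0025] 0 [0.5121 0.1983]
```

View pics/sc2.png

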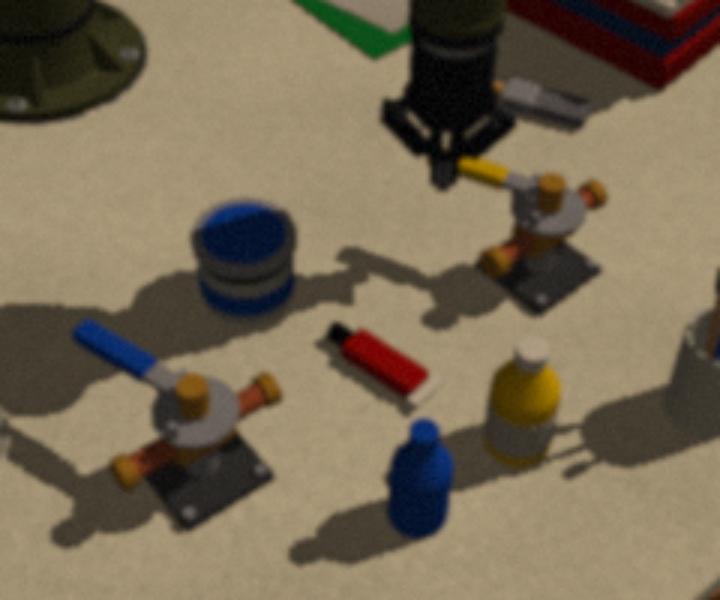

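Emit:
servo_tool:
  gripper: [0,0,0,0,0]
  linear:
    - [0,0.0012,-0.0028]
    - [0,0.0013,-0.0028]
    - [0,0.0014,-0.0028]
    - [0,0.0015,-0.0028]
    - [0,0.0017,-0.0027]
  spin: [0,0,0,0,0]

```text
time: 4.3
ee_pos: [0.5257, 0.1571, 0.091]
eef_rot: [-1.847, 1.569, -2.603]
contact_force: [-1.5, -5.0, 2.4]
opening: -0.0002
```

Emit:
servo_tool:
  gripper: [0,0,0]
  linear:
    - [0,0.0013,-0.0032]
    - [0,0.0014,-0.0031]
    - [0,0.0015,-0.0031]
  spin: [0,0,0]

```text
time: 4.6
ee_pos: [0.5221, 0.1671, 0.0911]
eef_rot: [-2.031, 1.57, -2.786]
contact_force: [-0.7, -4.4, 1.0]
opening: 0.0002
```

Emit:
servo_tool:
  gripper: [0,0]
  linear:
    - [0,0.0016,-0.003]
    - [0,0.0017,-0.003]
  spin: [0,0]

```text
time: 4.8
ee_pos: [0.5204, 0.1738, 0.0912]
eef_rot: [1.025, 1.57, 0.269]
contact_force: [1.6, -2.1, 0.7]
opening: -0.0001
```

Emit:
servo_tool:
  gripper: [0,0]
  linear:
    - [0,0.0015,-0.0014]
    - [0,0.0015,-0.0014]
  spin: [0,0]

```text
time: 5.0
ee_pos: [0.5198, 0.1777, 0.0911]
eef_rot: [-2.117, 1.57, -2.873]
contact_force: [-0.6, -4.2, 1.5]
opening: 0.0002
```

Emit:
servo_tool:
  gripper: [0,0]
  linear:
    - [0,0.0015,-0.0014]
    - [0,0.0015,-0.0014]
  spin: [0,0]

```text
time: 5.2
ee_pos: [0.5195, 0.1816, 0.0911]
eef_rot: [-2.087, 1.569, -2.842]
contact_force: [-3.3, -4.8, 1.5]
opening: -0.0
```

Emit:
servo_tool:
  gripper: [0,0]
  linear:
    - [0,0.0011,-0.0011]
    - [0,0.0011,-0.0011]
  spin: [0,0]

```text
time: 5.4
ee_pos: [0.5192, 0.1839, 0.091]
eef_rot: [-1.784, 1.568, -2.54]
contact_force: [-2.6, -6.7, 2.9]
opening: 0.0002
```

Emit:
servo_tool:
  gripper: [0,0]
  linear:
    - [0,0.0011,-0.0011]
    - [0,0.0011,-0.0011]
  spin: [0,0]

```text
time: 5.6
ee_pos: [0.519, 0.1852, 0.091]
eef_rot: [-1.47, 1.566, -2.227]
contact_force: [-2.9, -12.8, 4.4]
opening: -0.0003
```

Emit:
servo_tool:
  gripper: [0,0]
  linear:
    - [0,0.0006,-0.0006]
    - [0,0,0]
  spin: [0,0]

```text
time: 5.8
ee_pos: [0.519, 0.1854, 0.091]
eef_rot: [-1.411, 1.566, -2.169]
contact_force: [-3.0, -11.8, 3.5]
opening: 0.0
```

Emit:
servo_tool:
  gripper: [0,0,0,0,0]
  linear:
    - [0,0,0]
    - [0,0,0]
    - [0,0,0]
    - [0,0,0]
    - [0,0,0]
  spin: [0,0,0,0,0]

```text
time: 6.3
ee_pos: [0.519, 0.1854, 0.091]
eef_rot: [-1.428, 1.566, -2.186]
contact_force: [-4.4, -12.6, 5.0]
opening: 0.0001
```

Emit:
servo_tool:
  gripper: [0,0,0,0,0]
  linear:
    - [0,-0.006,0.006]
    - [0,-0.012,0.011]
    - [0,-0.012,0.011]
    - [-0.03,0,0]
    - [-0.04,0,0]
  spin: [0,0,0,0,0]

```text
time: 6.8
ee_pos: [0.5189, 0.1458, 0.1606]
eef_rot: [-2.084, 1.567, -2.841]
contact_force: [1.0, 0.9, 0.4]
opening: -0.0003
```

```bash
python3 - <<'E'
from h import *
import cv2
from workcell import capture
cv2.imwrite("pics/top3.png",cv2.resize(capture("top")[130:290,200:460],None,fx=3,fy=3))
cv2.imwrite("pics/sc3.png",cv2.resize(capture("scene")[100:300,200:440],None,fx=3,fy=3))
plan([.454,-.035,.11],-13)
E
```

```text
t 6.9 p [0.523  0.1474 0.166 ] F [ 0.3212  0.3957 -0.5388] q7 0.528699604850458
toolz heading -43.35511116013593 x [ 0.0084  0.0029 -1.    ] y [0.6865 0.7271 0.0079] z [ 0.7271 -0.6865  0.0041]
linear [ 0.0549 -0.1804  0.0748]
spin needed -30.35511116013592
```

View pics/top3.png

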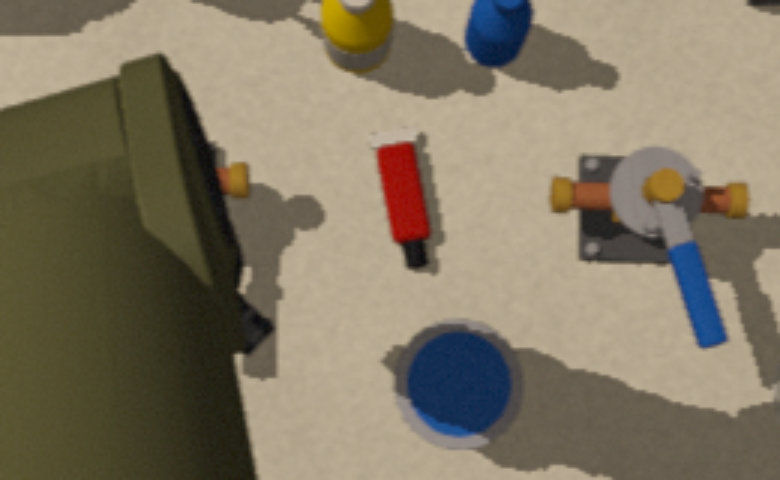

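View pics/sc3.png

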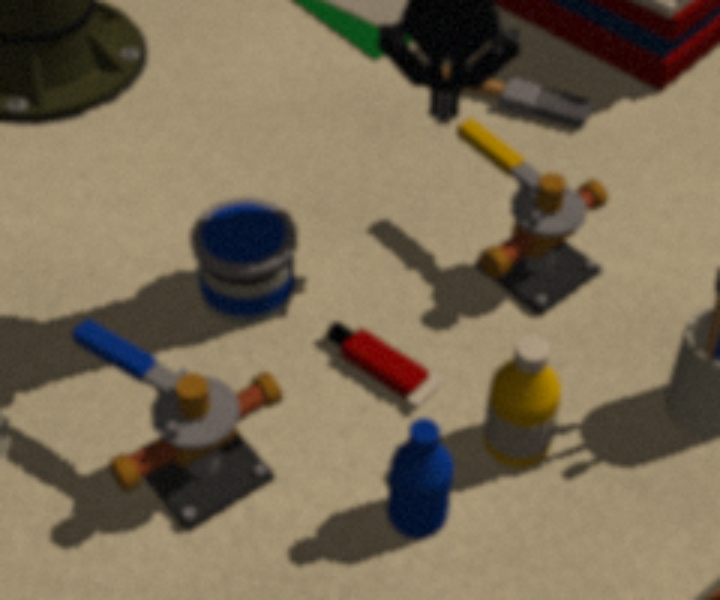

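Emit:
servo_tool:
  gripper: [0,0,0,0,0]
  linear:
    - [0,-0.0361,0.015]
    - [0,-0.0361,0.015]
    - [0.01,-0.0361,0.015]
    - [0.015,-0.0361,0.015]
    - [0.02,-0.0361,0.015]
  spin: [0,0,0,0,0]

```text
time: 7.4
ee_pos: [0.4506, -0.037, 0.1164]
eef_rot: [0.759, 1.568, 0.004]
contact_force: [0.5, -1.6, -1.0]
opening: 0.0001
```

Emit:
servo_tool:
  gripper: [0,0,0]
  linear:
    - [0,0,0]
    - [0,0,0]
    - [0.015,0,0]
  spin: [0,0,0]

```text
time: 7.7
ee_pos: [0.4528, -0.0347, 0.1026]
eef_rot: [0.877, 1.566, 0.122]
contact_force: [0.2, 0.1, -0.6]
opening: -0.0
```

Positioned over the lid centre; descending in small steps.

Emit:
servo_tool:
  gripper: [0,0,0,0,0]
  linear:
    - [0.006,0,0]
    - [0.006,0,0]
    - [0.006,0,0]
    - [0.004,0,0]
    - [0.003,0,0]
  spin: [0,0,0,0,0]

```text
time: 8.2
ee_pos: [0.4509, -0.0347, 0.0764]
eef_rot: [1.608, 1.57, 0.853]
contact_force: [-1.4, 2.0, 8.0]
opening: 0.0002
```

Emit:
servo_tool:
  gripper: [0,0,0]
  linear:
    - [0.003,0,0]
    - [0.003,0,0]
    - [0.002,0,0]
  spin: [0,0,0]

```text
time: 8.5
ee_pos: [0.451, -0.0347, 0.0686]
eef_rot: [1.306, 1.57, 0.551]
contact_force: [-1.9, 1.6, 7.7]
opening: -0.0001
```

Emit:
servo_tool:
  gripper: [0,0]
  linear:
    - [0.002,0,0]
    - [0.002,0,0]
  spin: [0,0]

```text
time: 8.7
ee_pos: [0.4511, -0.0347, 0.0674]
eef_rot: [1.08, 1.568, 0.325]
contact_force: [-16.7, 4.2, 78.8]
opening: 0.0001
```

Emit:
servo_tool:
  gripper: [0,0,0,0,0]
  linear:
    - [-0.0015,0,0]
    - [0,0,0]
    - [0,0,0]
    - [0,0,0]
    - [0,0,0]
  spin: [0,0,0,0,0]

```text
time: 9.2
ee_pos: [0.451, -0.0347, 0.0679]
eef_rot: [1.028, 1.569, 0.273]
contact_force: [-7.6, 1.8, 31.1]
opening: -0.0003
```

Emit:
servo_tool:
  gripper: [0,0,0,0,0]
  linear:
    - [-0.01,0,0]
    - [-0.04,0,0]
    - [-0.04,0,0]
    - [0,0,0]
    - [0,0,0]
  spin: [0,0,0,0,0]

```text
time: 9.7
ee_pos: [0.4513, -0.035, 0.1566]
eef_rot: [0.763, 1.568, 0.008]
contact_force: [-0.2, 0.2, -0.0]
opening: 0.0002
```

```bash
python3 - <<'E'
from h import *
import cv2
from workcell import capture
cv2.imwrite("pics/top4.png",cv2.resize(capture("top")[130:290,200:460],None,fx=3,fy=3))
a=capture("scene");cv2.imwrite("pics/sc4f.png",a);cv2.imwrite("pics/sc4.png",cv2.resize(a[100:300,200:440],None,fx=3,fy=3))
plan([.498,-.181,.16])
E
```

```text
t 9.8 p [ 0.4501 -0.035   0.155 ] F [ 0.2083 -0.4489 -0.1796] q7 0.8836928077503368
toolz heading -43.27330543777043 x [-0.0014  0.     -1.    ] y [ 0.6855  0.7281 -0.001 ] z [ 0.7281 -0.6855 -0.0011]
linear [-0.005  -0.0735  0.1349]
```

View pics/top4.png

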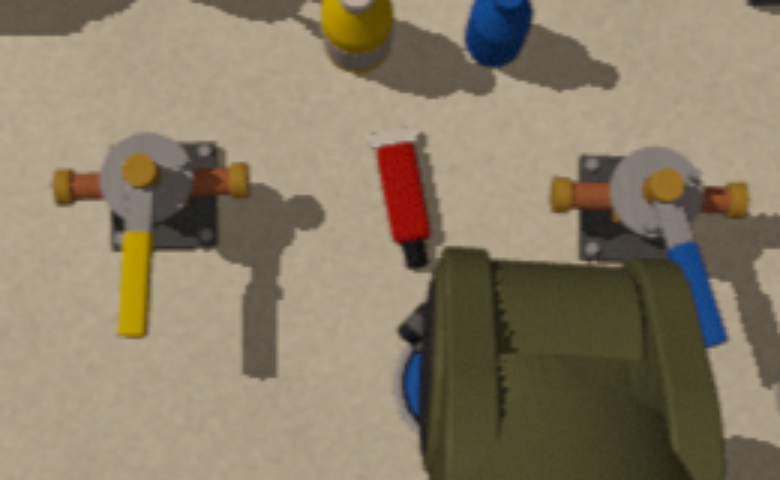

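View pics/sc4.png

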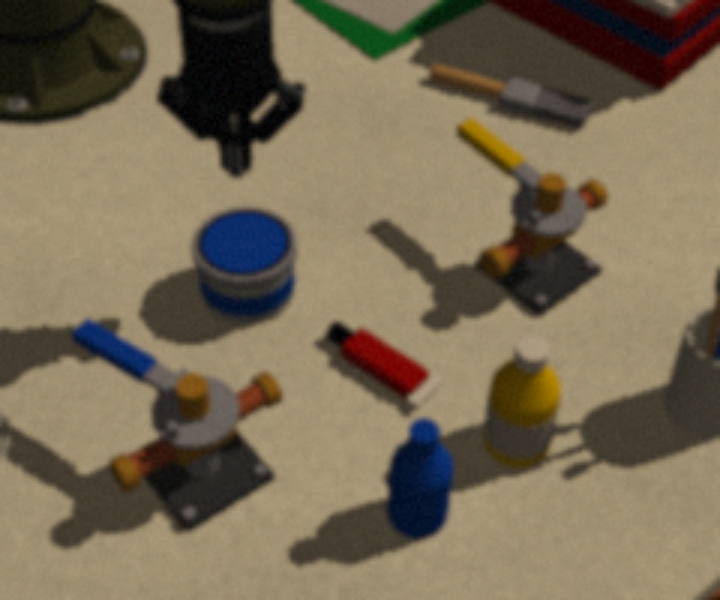

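Emit:
servo_tool:
  gripper: [0,0,0,0,0]
  linear:
    - [-0.002,-0.0184,0.0337]
    - [-0.002,-0.0184,0.0337]
    - [-0.001,-0.0184,0.0337]
    - [0,-0.0184,0.0337]
    - [0,0,0]
  spin: [0,0,0,0,0]

```text
time: 10.3
ee_pos: [0.4984, -0.1869, 0.1592]
eef_rot: [-1.367, 1.568, -2.129]
contact_force: [-0.6, 0.1, -0.3]
opening: 0.0001
```

Emit:
servo_tool:
  gripper: [0,0,0,0]
  linear:
    - [0.025,0,0]
    - [0.025,0,0]
    - [0.02,0,0]
    - [0,0,0]
  spin: [0,0,0,0]

```text
time: 10.7
ee_pos: [0.4959, -0.1797, 0.0873]
eef_rot: [-2.722, 1.563, 2.806]
contact_force: [-0.5, -0.2, -0.1]
opening: 0.0001
```

```bash
python3 - <<'E'
from h import *
import cv2
from workcell import capture
a=capture("scene");cv2.imwrite("pics/sc5.png",cv2.resize(a[130:300,180:380],None,fx=3,fy=3))
plan([.498,-.181,.09]);s,p,R=st()
q=np.radians(np.r_[np.arange(12,75,5.),np.arange(74,100,2.)]);n=len(q)
arc([.598,-.195],.095,[.030]+[.024]*(n-1),q,-1,[-2.5]*13+[0]*(n-13),p)
E
```

```text
t 10.75 p [ 0.4969 -0.1801  0.0889] F [ 0.3337  0.1428 -0.2837] q7 1.1915400267864114
toolz heading -43.25872687401404 x [-0.0048  0.0017 -1.    ] y [ 0.6853  0.7283 -0.0021] z [ 0.7283 -0.6853 -0.0046]
linear [-0.0011  0.0001  0.0014]
12.0 [0, -0.0025, 0.005] -2.5 [ 0.4988 -0.1854]
17.0 [0, -0.0101, 0.0104] -2.5 [ 0.5001 -0.1998]
22.0 [0, -0.0062, 0.0059] -2.5 [ 0.5009 -0.2083]
27.0 [0, -0.0059, 0.0062] -2.5 [ 0.5025 -0.2167]
32.0 [0, -0.0057, 0.0064] -2.5 [ 0.5047 -0.225 ]
37.0 [0, -0.0054, 0.0067] -2.5 [ 0.5077 -0.233 ]
42.0 [0, -0.0051, 0.0069] -2.5 [ 0.5113 -0.2407]
47.0 [0, -0.0048, 0.0071] -2.5 [ 0.5157 -0.2481]
52.0 [0, -0.0045, 0.0073] -2.5 [ 0.5206 -0.2551]
57.0 [0, -0.0041, 0.0075] -2.5 [ 0.5261 -0.2616]
62.0 [0, -0.0038, 0.0077] -2.5 [ 0.5322 -0.2676]
67.0 [0, -0.0035, 0.0078] -2.5 [ 0.5388 -0.2731]
72.0 [0, -0.0031, 0.008] -2.5 [ 0.5458 -0.2779]
74.0 [0, -0.0012, 0.0032] 0 [ 0.5487 -0.2797]
76.0 [0, -0.0011, 0.0032] 0 [ 0.5517 -0.2814]
78.0 [0, -0.001, 0.0033] 0 [ 0.5548 -0.2829]
80.0 [0, -0.0009, 0.0033] 0 [ 0.5579 -0.2844]
82.0 [0, -0.0007, 0.0033] 0 [ 0.561  -0.2857]
84.0 [0, -0.0006, 0.0034] 0 [ 0.5642 -0.287 ]
86.0 [0, -0.0005, 0.0034] 0 [ 0.5674 -0.2881]
88.0 [0, -0.0004, 0.0034] 0 [ 0.5707 -0.2891]
90.0 [0, -0.0003, 0.0034] 0 [ 0.574 -0.29 ]
92.0 [0, -0.0001, 0.0034] 0 [ 0.5773 -0.2908]
94.0 [0, -0.0, 0.0034] 0 [ 0.5807 -0.2914]
96.0 [0, 0.0001, 0.0034] 0 [ 0.5841 -0.292 ]
98.0 [0, 0.0002, 0.0034] 0 [ 0.5875 -0.2924]
```

View pics/sc5.png

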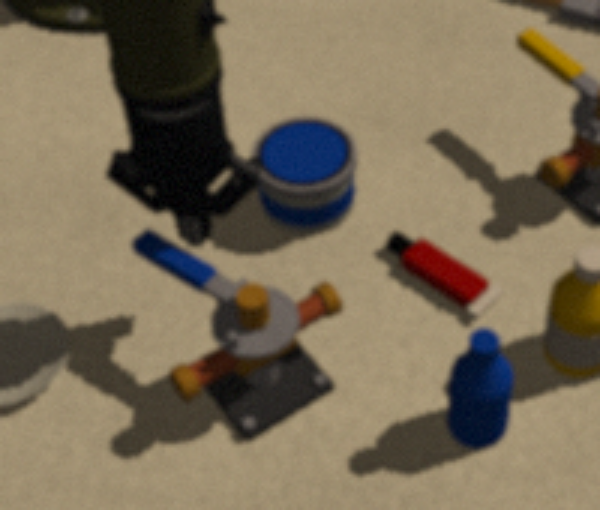

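Emit:
servo_tool:
  gripper: [0,0,0,0,0]
  linear:
    - [0,-0.0025,0.005]
    - [0,-0.0101,0.0104]
    - [0,-0.0062,0.0059]
    - [0,-0.0059,0.0062]
    - [0,-0.0057,0.0064]
  spin: [-2.5,-2.5,-2.5,-2.5,-2.5]

```text
time: 11.25
ee_pos: [0.5066, -0.2245, 0.0915]
eef_rot: [2.125, 1.569, 1.591]
contact_force: [0.1, 4.0, 0.2]
opening: 0.0002
```

Emit:
servo_tool:
  gripper: [0,0,0,0,0]
  linear:
    - [0,-0.0054,0.0067]
    - [0,-0.0051,0.0069]
    - [0,-0.0048,0.0071]
    - [0,-0.0045,0.0073]
    - [0,-0.0041,0.0075]
  spin: [-2.5,-2.5,-2.5,-2.5,-2.5]

```text
time: 11.75
ee_pos: [0.5273, -0.2612, 0.0912]
eef_rot: [2.568, 1.568, 2.252]
contact_force: [-2.1, 3.6, -0.2]
opening: -0.0001
```

Emit:
servo_tool:
  gripper: [0,0,0]
  linear:
    - [0,-0.0038,0.0077]
    - [0,-0.0035,0.0078]
    - [0,0,0]
  spin: [-2.5,-2.5,-2.5]

```text
time: 12.05
ee_pos: [0.5405, -0.274, 0.0912]
eef_rot: [2.762, 1.57, 2.576]
contact_force: [-1.0, 0.2, -0.5]
opening: 0.0001
```

```bash
python3 - <<'E'
from h import *
import cv2
from workcell import capture
a=capture("scene");cv2.imwrite("pics/sc6.png",cv2.resize(a[130:300,180:380],None,fx=3,fy=3))
plan([.5388,-.2731,.09])
E
```

```text
t 12.1 p [ 0.5405 -0.2742  0.0914] F [ 0.0494  0.3086 -0.888 ] q7 1.7551062765434295
toolz heading -10.535472773343917 x [-0.0002 -0.0001 -1.    ] y [ 0.1828  0.9831 -0.0002] z [ 0.9831 -0.1828 -0.0002]
linear [ 0.0014  0.0008 -0.0019]
```

View pics/sc6.png

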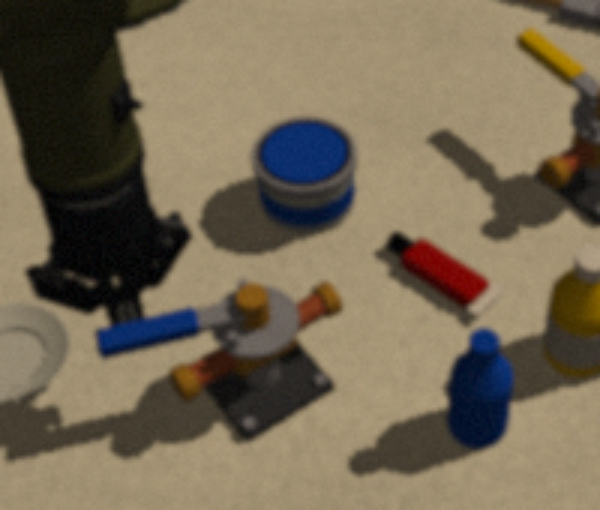

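Emit:
servo_tool:
  gripper: [0,0,0,0,0]
  linear:
    - [0,-0.0015,0.004]
    - [0,-0.0015,0.004]
    - [0,-0.0012,0.0032]
    - [0,-0.0011,0.0032]
    - [0,-0.001,0.0033]
  spin: [0,0,0,0,0]

```text
time: 12.6
ee_pos: [0.5566, -0.2837, 0.0906]
eef_rot: [2.89, 1.57, 2.702]
contact_force: [-3.1, 3.3, -0.0]
opening: 0.0001
```

Emit:
servo_tool:
  gripper: [0,0,0]
  linear:
    - [0,-0.0009,0.0025]
    - [0,-0.0007,0.0025]
    - [0,-0.0005,0.0025]
  spin: [0,0,0]

```text
time: 12.9
ee_pos: [0.5634, -0.2874, 0.0906]
eef_rot: [3.141, 1.57, 2.953]
contact_force: [-4.2, 3.2, 0.0]
opening: 0.0003
```

Emit:
servo_tool:
  gripper: [0,0]
  linear:
    - [0,-0.0003,0.002]
    - [0,-0.0003,0.002]
  spin: [0,0]

```text
time: 13.1
ee_pos: [0.5673, -0.2887, 0.0907]
eef_rot: [3.103, 1.57, 2.915]
contact_force: [-3.2, 2.9, 0.0]
opening: 0.0003
```

Emit:
servo_tool:
  gripper: [0,0]
  linear:
    - [0,-0.0003,0.002]
    - [0,-0.0003,0.002]
  spin: [0,0]

```text
time: 13.3
ee_pos: [0.5712, -0.2901, 0.0908]
eef_rot: [-2.216, 1.571, -2.404]
contact_force: [-2.4, 3.0, 0.4]
opening: 0.0001
```

Emit:
servo_tool:
  gripper: [0,0]
  linear:
    - [0,0,0.0015]
    - [0,0,0.0015]
  spin: [0,0]

```text
time: 13.5
ee_pos: [0.5741, -0.2906, 0.0908]
eef_rot: [-2.311, 1.571, -2.5]
contact_force: [-3.2, 2.9, 0.2]
opening: 0.0005
```

Emit:
servo_tool:
  gripper: [0,0]
  linear:
    - [0,0,0.0015]
    - [0,0,0.0015]
  spin: [0,0]

```text
time: 13.7
ee_pos: [0.5771, -0.2912, 0.0908]
eef_rot: [-1.79, 1.571, -1.978]
contact_force: [-4.0, 2.0, 0.2]
opening: 0.0002
```

Emit:
servo_tool:
  gripper: [0,0]
  linear:
    - [0,0,0.0015]
    - [0,0,0.0015]
  spin: [0,0]

```text
time: 13.9
ee_pos: [0.5801, -0.2918, 0.0908]
eef_rot: [-1.367, 1.571, -1.555]
contact_force: [-3.7, 2.0, 0.7]
opening: -0.0002
```

Emit:
servo_tool:
  gripper: [0,0]
  linear:
    - [0,0,0.001]
    - [0,0,0.001]
  spin: [0,0]

```text
time: 14.1
ee_pos: [0.5816, -0.2919, 0.0907]
eef_rot: [3.045, 1.57, 2.856]
contact_force: [-5.9, 3.4, 2.0]
opening: 0.0003
```

Emit:
servo_tool:
  gripper: [0,0]
  linear:
    - [0,0,0.001]
    - [0,0,0.001]
  spin: [0,0]

```text
time: 14.3
ee_pos: [0.5826, -0.292, 0.0907]
eef_rot: [3.01, 1.568, 2.821]
contact_force: [-8.1, 4.6, 4.0]
opening: 0.0002
```

Emit:
servo_tool:
  gripper: [0]
  linear:
    - [0,0,0.0005]
  spin: [0]

```text
time: 14.4
ee_pos: [0.5828, -0.292, 0.0906]
eef_rot: [3.017, 1.567, 2.828]
contact_force: [-9.8, 4.1, 3.7]
opening: 0.0002
```

Emit:
servo_tool:
  gripper: [0,0]
  linear:
    - [0,0,0.001]
    - [0,0,0.0005]
  spin: [0,0]

```text
time: 14.6
ee_pos: [0.5835, -0.2921, 0.0906]
eef_rot: [3.013, 1.566, 2.824]
contact_force: [-11.7, 5.0, 5.7]
opening: -0.0
```

Emit:
servo_tool:
  gripper: [0,0,0,0,0]
  linear:
    - [0,0,0]
    - [0,0,0]
    - [0,0,0]
    - [0,0,0]
    - [0,0,0]
  spin: [0,0,0,0,0]

```text
time: 15.1
ee_pos: [0.5835, -0.292, 0.0906]
eef_rot: [3.013, 1.566, 2.825]
contact_force: [-10.9, 4.7, 5.8]
opening: 0.0003
```

Emit:
servo_tool:
  gripper: [0,0,0,0,0]
  linear:
    - [0,0,0.0008]
    - [0,0,0.0006]
    - [0,0,0]
    - [0,0,0]
    - [0,0,0]
  spin: [0,0,0,0,0]

```text
time: 15.6
ee_pos: [0.5841, -0.2922, 0.0905]
eef_rot: [3.035, 1.564, 2.847]
contact_force: [-12.3, 5.8, 6.9]
opening: 0.0004
```

Emit:
servo_tool:
  gripper: [0,0]
  linear:
    - [0,0,0]
    - [0,0,0]
  spin: [0,0]

```text
time: 15.8
ee_pos: [0.5841, -0.2922, 0.0905]
eef_rot: [3.024, 1.564, 2.836]
contact_force: [-13.7, 5.6, 7.0]
opening: -0.0
```

Emit:
servo_tool:
  gripper: [0,0,0,0,0]
  linear:
    - [0,0,-0.005]
    - [0,0,-0.015]
    - [0,0,-0.015]
    - [-0.04,0,0]
    - [-0.04,0,0]
  spin: [0,0,0,0,0]

```text
time: 16.3
ee_pos: [0.5531, -0.2872, 0.1715]
eef_rot: [-0.623, 1.57, -0.812]
contact_force: [1.4, -0.8, 0.7]
opening: 0.0001
```

Emit:
servo_tool:
  gripper: [0,0,0,0,0]
  linear:
    - [-0.04,0,-0.03]
    - [-0.02,0,-0.04]
    - [0,0,-0.04]
    - [0,0,0]
    - [0,0,0]
  spin: [0,0,0,0,0]

```text
time: 16.8
ee_pos: [0.4455, -0.2669, 0.232]
eef_rot: [-0.373, 1.566, -0.562]
contact_force: [0.8, -0.7, 0.0]
opening: 0.0003
```

```bash
python3 - <<'E'
from h import *
import cv2
from workcell import capture
a=capture("scene");cv2.imwrite("pics/sc7.png",cv2.resize(a[100:300,170:410],None,fx=3,fy=3))
cv2.imwrite("pics/top7.png",cv2.resize(capture("top")[100:300,200:520],None,fx=2.4,fy=2.4))
plan([.5388,-.2731,.09])
E
```

```text
t 16.9 p [ 0.4465 -0.2665  0.2312] F [ 0.0117  0.1743 -0.4859] q7 1.8365832885366769
toolz heading -10.766511282096973 x [ 0.0026 -0.0011 -1.    ] y [ 0.1868  0.9824 -0.0006] z [ 0.9824 -0.1868  0.0027]
linear [0.1415 0.0108 0.0915]
```

View pics/sc7.png

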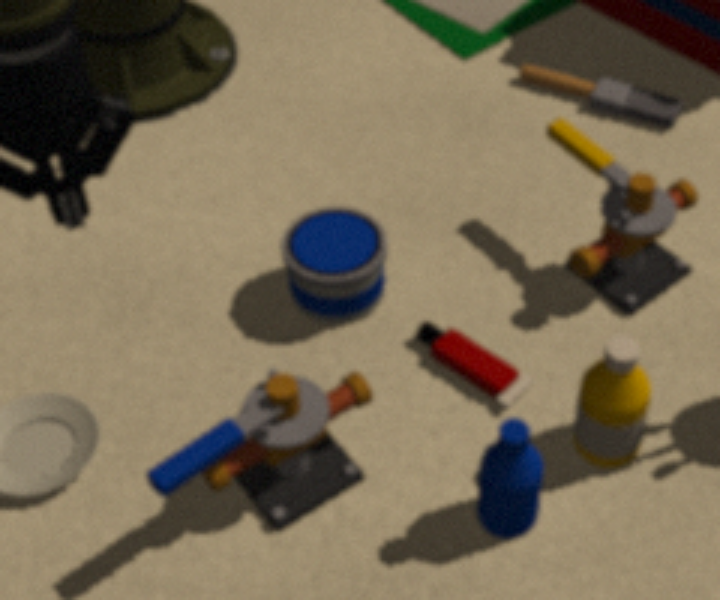

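View pics/top7.png

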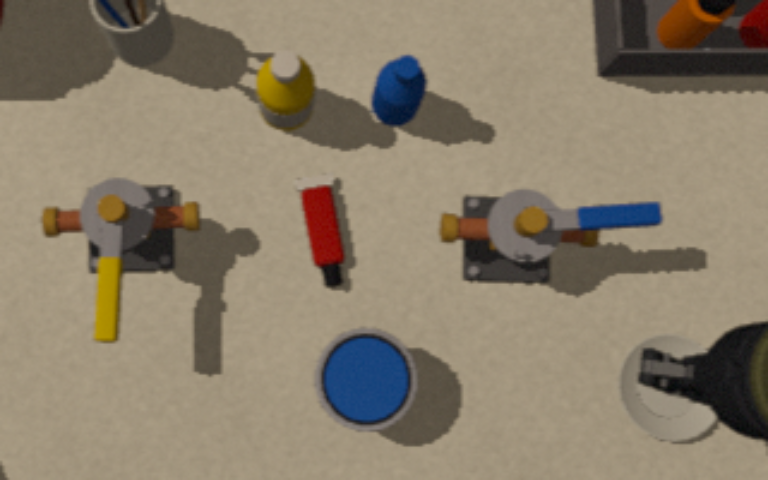

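```bash
python3 -c "
from workcell import *
print(job_done())"
```

```text
the job is handed in; nothing more can be done
None
```

The changeover from yellow to blue is done, and I handed the job in at about 16.9 s of the 72 s allowed. The hand-in gives no verdict.

| Step | Push at the stop | Hold | Result in the last pictures |
|---|---|---|---|
| Yellow cock shut | about 12–13 N sideways at the grip | about 0.7 s | lever across its pipe |
| Blue pot lid pressed home | about 31 N, fingertips at 68 mm | about 0.5 s | lid down |
| Blue cock opened | about 12–15 N sideways at the grip | about 1.2 s | lever in line with its pipe |

- **Lid force:** the force rose to about 79 N on first reaching the lid's stop, because the arm is stiff vertically. I backed off straight away. The limit is 120 N, and the highest I read was 79 N.
- **Last pictures:** the tube and both bottles look unmoved. The brush shows only in the scene view, and the dish is partly hidden by the gripper from above; both look in place. I compared these by eye and did not measure them again.
- **Gripper:** it is clear of everything, at 0.23 m, and reads about 0 N.

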